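# Load a take-up spool onto the spindle of its stand

## Task

Lift the spindle by its handle out of the forks of its stand, and push it through the hole of the empty spool lying in the tray until the spool is fully home against the spindle's collar, pressing it on firmly for a moment with about 15 N (at least 10 N, never over 20 N). Then lift the spool on the spindle, handling it only by the spindle, and lay the loaded spindle back in both forks of the stand as it lay before, and let go. Set it down gently and leave the other things where they are.

Things in the scene. Friction and masses are not known exactly. Their poses are not given: they have to be found in the camera images.
- spindle_handle (a point): Middle of the square wooden handle (60 x 14 x 14 mm; grip it from above) of the spindle, a rigid straight rod, 0.16 kg. Its x axis runs along the rod to the tip, z up. Along x from here: handle -30 to 30 mm, round neck 12 mm thick 30 to 52, collar 24 mm across 52 to 58, round shaft 12 mm thick 58 to 137, tapering to 4 mm at the tip at 153. Starts level in the stand's forks, 60 mm up.
- spindle_collar (a point): Face of the spindle's collar, on the axis, 58 mm beyond the handle's middle; x along the rod to the tip. With the spool fully home its near flange touches this face, and the spool's centre is then 83 mm from the handle's middle.
- spool_center (a point): Centre of the empty grey plastic spool (0.08 to 0.17 kg), on its hole's axis, 32 mm above the table. 50 mm long along its x, square end flanges 56 x 56 x 5 mm, straight square hole 17 x 17 mm right through along x. It lies loose in the tray with the hole level. x points away from the end where the spindle enters, roughly the way the spindle points in its stand.
- spool_mouth (a point): Near mouth of the spool's hole, 25 mm before its centre. 25 mm inside, two sprung pins grip the shaft from left and right: it drags at about 2 to 3 N (8 N at most as the tip spreads the pins), more than the spool rubs on the tray, so the spool slides ahead to the tray's stop before the shaft goes through. Home is felt as a clear rise above the drag. The pins hold the spool in place when carried.
- tray: Fixed plywood tray, floor 160 x 76 x 4 mm, side rails 16 mm high and 62 mm apart, open at the near end. Origin on the table; x as the spool's x; floor from -65 to 95 mm along x. Its stop, an aluminium fork 54 mm high with a 22 mm gap for the shaft, is clamped 5 to 60 mm beyond the spool's far flange (not measured: feel for it); its rubber-faced plate gives 1 mm per 4 N.
- stand: Fixed plywood stand, base 130 x 90 x 10 mm. Origin on the table under it; x along the seated spindle from handle to tip, z up. Uprights 8 mm thick at x = -42 (takes the neck) and +45 mm (the shaft), each a fork: slot 16 mm wide, floor 54 mm high, mouth about 37 mm wide, tops 86 mm high. Seated: spindle axis 60 mm high, handle's middle at x = -83 (7 mm play), spool between the forks.
- mug: Bystander: striped mug, 84 mm across, 95 mm tall, with a handle; origin under it.
- paint_bottle: Bystander: small round paint bottle with a black cap, 39 mm across, 74 mm tall; origin under it.
- tape_roll: Bystander: roll of masking tape lying flat, 98 mm across, 48 mm tall; origin under it.
- hammer: Bystander: small hammer lying flat, 217 mm long, 28 mm high; origin under its middle.

How it is judged:
On the way, in this order (a step that is already met when the one before it is completed fails the run):
1. the spindle is threaded through the spool in the tray, fully home against the collar, and pressed on with 10 to 20 N (x of spool_center in the frame of spindle_handle between 0.0795 and 0.0868 m and y of spool_center in the frame of spindle_handle between -0.006 and 0.006 m and z of spool_center in the frame of spindle_handle between -0.006 and 0.006 m and height (world z) of spool_center below 0.045 m and horizontal distance between spool_center and tray below 0.08 m and contact force between spool and tray above 10 N), for 0.2 s.
2. the spool is lifted on the spindle, well clear of the tray (x of spool_center in the frame of spindle_handle between 0.0795 and 0.0868 m and y of spool_center in the frame of spindle_handle between -0.006 and 0.006 m and z of spool_center in the frame of spindle_handle between -0.006 and 0.006 m and height (world z) of spool_center above 0.075 m and contact force between spool and tray below 0.1 N), for 0.2 s.
At the end, for the whole second after the job is handed in: Spindle at rest in both forks as at the start (handle's middle 83 mm before the stand's origin within 10 mm, within 5 mm sideways and 4 mm in height, axis within 0.08 rad), with the spool on it home against the collar (83 mm from the handle's middle within 3.5 mm) (x of spool_center in the frame of spindle_handle between 0.0795 and 0.0868 m and y of spool_center in the frame of spindle_handle between -0.006 and 0.006 m and z of spool_center in the frame of spindle_handle between -0.006 and 0.006 m and x of spindle_handle in the frame of stand between -0.093 and -0.073 m and y of spindle_handle in the frame of stand between -0.005 and 0.005 m and z of spindle_handle in the frame of stand between 0.056 and 0.064 m and angle between the x axis of spindle_handle and the x axis of stand, either way round below 0.08 rad and linear speed of each of spool, spindle below 0.02 m/s); the robot touches nothing.
It fails at once if the spool is pressed against the tray or its stop with over 20 N (contact force between spool and tray above 20 N).
It fails at once if the spindle or spool is pressed on the stand with over 25 N (contact force between any of spindle, spool and stand above 25 N).
It fails at once if the fingers take hold of the spool itself (contact force between the fingers and spool above 2 N).
It fails at once if a bystander is pushed about (over 30 mm) (distance of any of mug, paint_bottle, tape_roll, hammer from where it was at the start of the episode above 0.03 m).
It also fails if it takes over 58 s, if anything falls off the work surface, if the arm or the gripper's body presses on something with over 40 N, if the wrist force passes 120 N, or if a joint passes its speed limit or range.

## Robot

A 6-joint arm with a two-finger parallel gripper is mounted at the origin on a cart in front of the work surface, level with it; the furniture and walls round the work are solid. World frame = base frame: x ahead of the robot, y to its left, z up, the work surface at z = 0. Lengths are in m, angles in rad, forces in N, time in s.
With the tool pointing down it reaches from about 0.325 to 0.9 m from the base axis. Payload 6.1 kg.
Tool frame: the origin (TCP) lies midway between the tips of the shut fingers; the grasp point (between the pads) lies 19 mm behind it; z points along the fingers, y is the line along which they close (so a half turn about z gives the same grasp; the last joint's range is limited). The gripper opens to 87 mm and grips with 3 to 60 N. Pads are 19 mm wide; open, the fingers measure 117 mm over their backs; the gripper's body (75 mm by 190 mm) begins 51 mm behind the grasp point.
Start: joints at [1.193, 0.22, 1.526, -0, 1.395, -0.126], TCP at [0.156, 0.605, 0.223] pointing down, gripper open.
Joint ranges: [-2.98, 2.98], [-0.91, 2.08], [0.09, 2.57], [-1.24, 4.39], [0.2, 2.65], [-2.68, 2.68]. Speed limits (rad/s): [2.57, 2.57, 3.01, 3.14, 3.14, 3.14].

## Interface

Orientations are given as a unit quaternion [w, x, y, z].
In Python, from bench import ctrl gives the robot as it stands.
- The arm moves only by the shell command python3 -m handwheel 'ROWS' [OPENING] [FORCE]. ROWS is JSON, a list of rows, each a list of 6 numbers: the shift along the tool's x, y, z each as a share of 25 cm, from -1 to 1, then the turn, a rotation vector about the tool's x, y, z each as a share of 2 pi rad, from -1 to 1. A call has exactly 10 rows; each row shifts and turns the commanded pose from where the row before left it, along the tool's axes as they then stand; what a row does not reach is not made up. A row lasts 1/12 s, in which the tool goes at most 41.7 mm and 7.16 degrees, less where a joint would pass 70% of its speed; a pose out of reach is approached as far as the arm can. A call with a number of a shift or a turn outside -1 to 1 is refused whole. A call with a gripper value outside its range is refused whole. OPENING is the closure, from 0 (fully open) to 1 (shut), set as the call begins (- or left out, the last holds). The fingers move at their own pace and stop on an object; FORCE is the grip in N (left out, the last holds). Time passes only in rows, so rows that do not move let the fingers close, or fill a call up. It gives the time, the measured TCP pose, the force, the opening and the grip force at its end, in the units of the state.
- ctrl.sense(): the state, without advancing time (a new reading comes with each control period).
- ctrl.grab_frame(name): name is "scene" or "top" or "wrist"; returns a dict with "color" (480x640x3 uint8, red, green, blue), "range_z" (480x640 float32, m along the optical axis (not along the pixel's ray), 0 where there is no reading), "intrinsics" (3x3 intrinsics, pixels), "R" (3x3) and "t" (3): a world point X has camera coordinates R X + t; the wrist camera has in their place "T_tool_cam" (4x4, takes a point from camera to tool coordinates, whose origin is the TCP and whose axes are the flange's). Camera axes: x right, y down, z forward; pixel columns grow to the right and rows downward; lengths in m; the calibration is good to about 2 mm. A picture is of the moment at which its call begins: read the wrist's pose just before it.
- ctrl.hand_in(): hands the job in; it is judged then, once.
The state is a dict: "time_s": time; "joint_pos": joint angles; "joint_velocities": joint speeds; "tau": joint torques, N m; "tool_pos": TCP position; "tool_rot": TCP orientation; "ft_force": force on the tool from outside, world axes, zero at the start; "ft_torque": the same for the moment, N m; "gripper_width": finger opening in m; "grasp_force": force on a finger pad.
Only numpy, scipy, OpenCV 4.12 (cv2) and the standard library are available. Lean on these libraries where they do the work, as an engineer would, in place of code of your own. Each camera call takes 0.05 s, during which the arm holds its last target. There are 200 camera calls.

## Working session

There is one attempt and no reset: what is moved stays moved. The work goes in short steps, Python scripts to look and compute and a shell command to move; the robot and the scene stay as the last step left them, time stands still between calls to the robot, and variables do not carry over. Pictures are saved under pics/ and viewed, at most 10 in all, crops included, and the job is handed in when it is done.

```bash
mkdir -p pics; ls; python3 - <<'E'
from bench import ctrl
import cv2,numpy as np,pickle
s=ctrl.sense();print(s)
fs={}
for n in("scene","top"):
    f=ctrl.grab_frame(n);fs[n]=f
    cv2.imwrite(f"pics/{n}0.png",f["color"][:,:,::-1]);print(n,f["intrinsics"],f["R"],f["t"])
pickle.dump(fs,open("f0.pkl","wb"))
E
```

```text
pics
{'time_s': 0.0, 'joint_pos': array([ 1.19290834e+00,  2.21213860e-01,  1.52762726e+00,  2.04234954e-06,
        1.39468079e+00, -1.26083055e-01]), 'joint_velocities': array([ 9.32439967e-04,  8.58995845e-04,  2.89249704e-04, -9.09914154e-04,
        4.25614803e-04,  7.48585271e-05]), 'tau': array([ 1.42752556e-04, -4.94626808e+01, -3.87365448e+01,  6.97046472e-02,
        5.76560805e-02, -2.08015836e-04]), 'tool_pos': array([0.15548184, 0.60470969, 0.2214363 ]), 'tool_rot': array([-2.41482071e-04,  1.25570228e-01,  9.92084264e-01, -9.33915860e-04]), 'ft_force': array([-0.02110812, -0.45396625,  0.02976818]), 'ft_torque': array([-0.00694027,  0.00848022, -0.0102191 ]), 'grasp_force': 0.0, 'gripper_width': 0.08710457512806317}
scene [[508.51916408   0.         325.90182636]
 [  0.         508.51916408 243.07968157]
 [  0.           0.           1.        ]] [[ 7.76078228e-01 -6.30636393e-01  5.70243022e-04]
 [-3.20115495e-01 -3.94721555e-01 -8.61232236e-01]
 [ 5.43349478e-01  6.68201044e-01 -5.08211285e-01]] [-0.39650387  0.23759869  0.80253855]
top [[585.66981156   0.         322.29484768]
 [  0.         585.66981156 244.77791393]
 [  0.           0.           1.        ]] [[-0.08268273 -0.99657478  0.0015075 ]
 [-0.97189372  0.08030026 -0.22130174]
 [ 0.22042268 -0.01976296 -0.97520422]] [0.04531946 0.5322391  1.1475604 ]
```

View pics/top0.png

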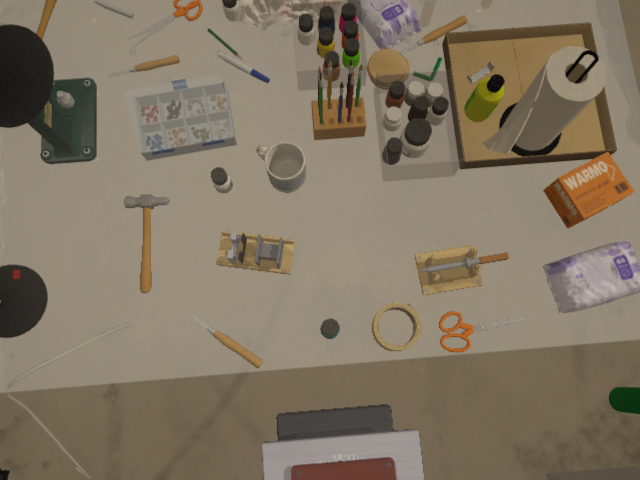

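View pics/scene0.png

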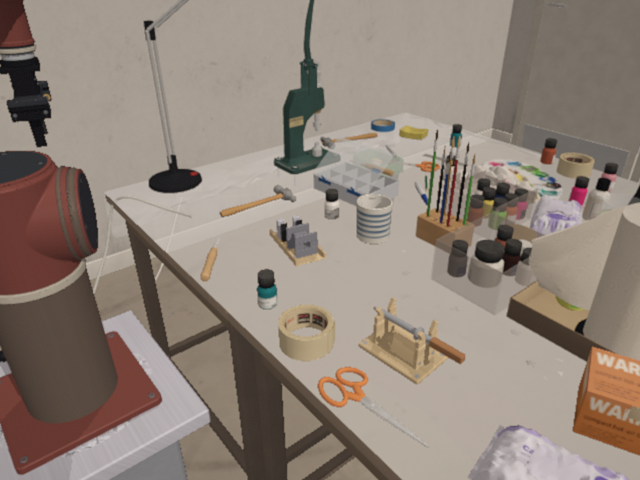

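The top view shows the stand with the spindle at about (450–505, 265), its tip pointing left. The tray and spool are at about (258, 250), with the stop to their left near (237, 247).

```bash
cat > h.py <<'E'
import numpy as np,cv2,pickle
def cast(f,uv,z):
    K,R,t=f["intrinsics"],f["R"],f["t"]
    d=R.T@np.linalg.solve(K,[uv[0],uv[1],1.]);c=-R.T@t
    return c+d*(z-c[2])/d[2]
def cloud(f,u0,u1,v0,v1):
    K,R,t=f["intrinsics"],f["R"],f["t"]
    v,u=np.mgrid[v0:v1,u0:u1];z=f["range_z"][v0:v1,u0:u1]
    p=np.stack([(u-K[0,2])/K[0,0]*z,(v-K[1,2])/K[1,1]*z,z],-1)
    return (p-t)@R, z>0
E
python3 - <<'E'
from h import *
fs=pickle.load(open("f0.pkl","rb"));f=fs["top"]
a=cv2.resize(f["color"][225:300,210:310],None,fx=8,fy=8,interpolation=cv2.INTER_CUBIC)[:300*2]
b=cv2.resize(f["color"][235:301,410:512],None,fx=8,fy=8,interpolation=cv2.INTER_CUBIC)
im=np.vstack([cv2.resize(a,(400*1,300)),cv2.resize(b,(400,259))])
g=fs["scene"]
c=cv2.resize(g["color"][210:270,262:332],(400,343));d=cv2.resize(g["color"][295:380,355:470],(400,296))
R=np.vstack([c,d])[:559]; 
im=np.hstack([im,cv2.resize(R,(400,559))]);cv2.imwrite("pics/crop.png",im[:,:,::-1])
for n,(u0,u1,v0,v1) in dict(tray=(212,300,225,275),stand=(412,512,240,300)).items():
    P,m=cloud(f,u0,u1,v0,v1);Q=P[m]
    print(n,m.mean(),np.percentile(Q[:,2],[1,10,50,90,99]))
P,m=cloud(f,210,310,225,275)
np.set_printoptions(linewidth=250)
print((P[::2,::3,2]*1000).astype(int))
P,m=cloud(f,410,512,240,300);print((P[::2,::3,2]*1000).astype(int))
E
```

```text
tray 0.9968181818181818 [-0.00520079 -0.00226132  0.00296094  0.04599117  0.0597866 ]
stand 0.9955 [-0.00499672 -0.00216525  0.00364651  0.06307309  0.08119925]
[[   0   -2    0    0    1    0    1   -3    0    2    0    3    0    3   -6   -2   -3   -2    0    5   -4    3    0    2    5    0    3   -2    0    0   -1    4   -2    0]
 [  -3   -2   -2    0   -3    0   -1    0   -1    0   -2   -2    3   -2   -2   -2    0    3    0    0    0    0   -2   -1    1   -3    1   -5    0   -3    6   -1   -1    3]
 [   2    0   -3    1    2    0    3    3    2    1    0   -3   -1   -1    0   -2   -3   -8    0   -2    0    3   -2    2    1   -1    0    2    0   -2    0    1    0    0]
 [  -1    0   -2    0   14   14   14   51   53   -1   -7   -1   -6    3    0    0   -2    0    0   -1   -2   -1    3   -1   -3   -4   -3    2    3    0    3   -2    2    0]
 [   0    0    0    0    8   12   11   52   55   39   15   48   14   12    2    1    0   -5    0    1   -5    4    0   -1   -1   -1   -2   -3    2    2    1    2    3    4]
 [  -2   -2    0    0    0    3    0   52   52   42   11   51   15   13   
[... 2842 characters left out ...]
  0    0    5   -2   -4]
 [   0    2   -1   -4    0    0    2    1    2    1   -1    3   -1    3    8   10    6   15   17   14   18   11   12   13   15   -3    5    3   -3   -3   -1    0   -2    0]
 [   2    3   -4    1    0   -3   -1    0   -2    2    0    3    0    5    1    0    3    5    0    1    6   11   13   11   18   12   14    1   -4   -4    0    0    0   -2]
 [   0    0    0    6    3    3   -2   -2    2   -3    0    4 1236    0    2    0    0   -5    1    0   -2   -4   -3    0    3    6   11   -2   -3    0    1    1   -1    2]]
[[ 2  3  1 ... -1 -1  1]
 [-3  0  0 ... -2  4  1]
 [-6 -2 -3 ...  1  1  1]
 ...
 [-3 -1  1 ... -1  0  0]
 [ 0  0  0 ...  2 -2  1]
 [ 0 -3  1 ...  0  0 -3]]
```

View pics/crop.png

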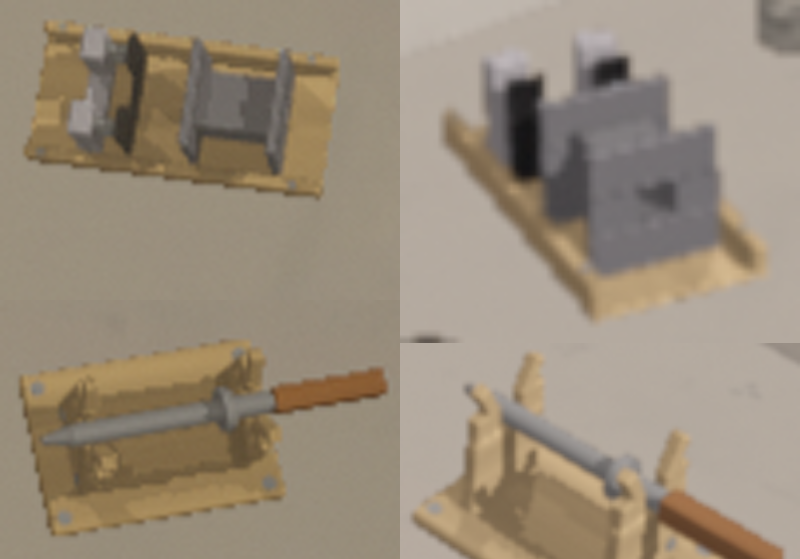

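The crops show the spool's two flanges, the tray rails and the stop fork with its black rubber faces clearly. In the stand, the brown handle is on the right and its tip is on the left.

```bash
python3 - <<'E'
from h import *
np.set_printoptions(precision=4,suppress=True)
fs=pickle.load(open("f0.pkl","rb"));f=fs["top"]
def line(Q):
    c=Q.mean(0);u,s,v=np.linalg.svd(Q-c);d=v[0]*np.sign(v[0][1]);return c,d,np.degrees(np.arctan2(d[1],d[0])),s[1]/len(Q)**.5
# handle & rod
hsv=cv2.cvtColor(f["color"],cv2.COLOR_RGB2HSV);
roi=np.zeros(hsv.shape[:2],np.uint8);roi[240:285,412:512]=1
print("handle hsv",hsv[258,495],"rod",hsv[265,440],"stand",hsv[285,450])
hm=((hsv[...,0]<13)&(hsv[...,1]>120)&(roi>0)).astype(np.uint8)
n,l,st,ce=cv2.connectedComponentsWithStats(hm);i=1+st[1:,4].argmax();print(st[i])
c=cv2.findContours((l==i).astype(np.uint8),0,1)[0][0];r=cv2.minAreaRect(c);print("handle rect",r)
bx=cv2.boxPoints(r);W=np.array([cast(f,b,.067) for b in bx])[:,:2];print("handle box",W,W.mean(0))
vs,us=np.nonzero(l==i);P=np.array([cast(f,(u,v),.066) for u,v in zip(us,vs)])[:,:2];print("handle line",line(P))
rm=((hsv[...,1]<60)&(roi>0));A,m=cloud(f,0,640,0,480);rm&=(A[...,2]>.045)&(A[...,2]<.08)
vs,us=np.nonzero(rm);P2=np.array([cast(f,(u,v),.062) for u,v in zip(us,vs)])[:,:2]
cc,dd,an,_=line(P2);k=np.abs((P2-cc)@[-dd[1],dd[0]])<.012;P2=P2[k];print("rod line",line(P2),"ext",((P2-P.mean(0))@line(P2)[1]).min(),((P2-P.mean(0))@line(P2)[1]).max())
allp=np.vstack([P,P2]);ca,da,an,rs=line(allp);s=(allp-ca)@da;print("all",ca,da,an,rs,"ends",ca+da*s.min(),ca+da*s.max(),np.ptp(s))
# spool
A,m=cloud(f,248,292,230,270);Q=A[m&(A[...,2]>.053)&(A[...,2]<.07)]
y=Q[:,1];mid=(y.min()+y.max())/2;a=Q[y>mid];b=Q[y<mid];print("far flange",line(a[:,:2]),len(a),"near",line(b[:,:2]),len(b))
for q in(a,b):
    s=line(q[:,:2]);t=(q[:,:2]-s[0])@s[1];print(s[0]+s[1]*(t.min()+t.max())/2,np.ptp(t))
# barrel
# rails
A,m=cloud(f,212,305,225,278);Q=A[m&(A[...,2]>.011)&(A[...,2]<.021)][:,:2]
r=cv2.minAreaRect(Q.astype(np.float32));print("rails",r,cv2.boxPoints(r))
Q=A[m&(A[...,2]>.047)&(A[...,1]>y.max()+.01)&(A[...,2]<.07)][:,:2];print("stop pts",Q.min(0),Q.max(0))
E
```

```text
handle hsv [ 14 156 137] rod [ 19  33 125] stand [ 19 112 159]Traceback (most recent call last):
  File "<stdin>", line 11, in <module>
ValueError: attempt to get argmax of an empty sequence
```

```bash
cat > m.py <<'E'
from h import *
np.set_printoptions(precision=4,suppress=True)
fs=pickle.load(open("f0.pkl","rb"));f=fs["top"]
def line(Q):
    c=Q.mean(0);u,s,v=np.linalg.svd(Q-c,full_matrices=False);d=v[0]*np.sign(v[0][1]);return c,d,np.degrees(np.arctan2(d[1],d[0])),s[1]/len(Q)**.5
hsv=cv2.cvtColor(f["color"],cv2.COLOR_RGB2HSV);
roi=np.zeros(hsv.shape[:2],np.uint8);roi[240:285,412:512]=1
hm=((hsv[...,0]<18)&(hsv[...,1]>138)&(roi>0)).astype(np.uint8)
n,l,st,ce=cv2.connectedComponentsWithStats(hm);i=1+st[1:,4].argmax();print(st[i])
c=cv2.findContours((l==i).astype(np.uint8),0,1)[0][0];r=cv2.minAreaRect(c);print("handle rect",r)
vs,us=np.nonzero(l==i);P=np.array([cast(f,(u,v),.066) for u,v in zip(us,vs)])[:,:2];print("handle line",line(P))
A,m=cloud(f,0,640,0,480);rm=((hsv[...,1]<60)&(roi>0))&(A[...,2]>.045)&(A[...,2]<.08)
vs,us=np.nonzero(rm);P2=np.array([cast(f,(u,v),.063) for u,v in zip(us,vs)])[:,:2]
cc,dd,an,_=line(P2);k=np.abs((P2-cc)@[-dd[1],dd[0]])<.012;P2=P2[k];print("rod line",line(P2))
allp=np.vstack([P,P2]);ca,da,an,rs=line(allp);s=(allp-ca)@da;print("all",ca,da,an,rs,"ends",ca+da*s.min(),ca+da*s.max(),np.ptp(s))
A,m=cloud(f,248,292,230,270);Q=A[m&(A[...,2]>.053)&(A[...,2]<.07)]
y=Q[:,1];mid=(y.min()+y.max())/2;a=Q[y>mid];b=Q[y<mid];print("far flange",line(a[:,:2]),len(a),"near",line(b[:,:2]),len(b))
for q in(a,b):
    s=line(q[:,:2]);q=q[:,:2];t=(q-s[0])@[1,0];print("x range",q[:,0].min(),q[:,0].max(),"y",q[:,1].min(),q[:,1].max())
A,m=cloud(f,212,305,225,278);Q=A[m&(A[...,2]>.011)&(A[...,2]<.021)][:,:2]
r=cv2.minAreaRect(Q.astype(np.float32));print("rails",r,cv2.boxPoints(r))
Q=A[m&(A[...,2]>.047)&(A[...,1]>y.max()+.01)&(A[...,2]<.07)][:,:2];print("stop pts",Q.min(0),Q.max(0))
E
python3 m.py
```

```text
[480 253  28  11 169]
handle rect ((493.6577453613281, 257.9073181152344), (6.125447750091553, 27.286083221435547), 80.13418579101562)
handle line (array([ 0.4766, -0.3449]), array([-0.0909,  0.9959]), np.float64(95.21704452738484), np.float64(0.003657077459511704))
rod line (array([ 0.47  , -0.2596]), array([-0.0908,  0.9959]), np.float64(95.21240342331983), np.float64(0.0037963653806269647))
all [ 0.4722 -0.2883] [-0.0821  0.9966] 94.7093693738202 0.0037635351520294716 ends [ 0.4792 -0.373 ] [ 0.4645 -0.1942] 0.17942300566206618
far flange (array([0.54 , 0.135]), array([-0.9789,  0.2041]), np.float64(168.22254148457824), np.float64(0.001658143429704276)) 70 near (array([0.5309, 0.091 ]), array([-0.9786,  0.2059]), np.float64(168.11827430493736), np.float64(0.0015268370484765518)) 69
x range 0.5141064544266458 0.5666787769184677 y 0.12793734701738965 0.14160532989652969
x range 0.5039335437358609 0.5589525602853594 y 0.08335619188307755 0.09909608749391824
rails ((0.5429332256317139, 0.1454465240240097), (0.15945270657539368, 0.07670029252767563), 77.47309112548828) [[0.4882 0.0759]
 [0.5631 0.0593]
 [0.5977 0.215 ]
 [0.5228 0.2316]]
stop pts [0.522  0.1623] [0.5813 0.1992]
```

```bash
cat > to.py <<'E'
# to.py x y z az : shift (in 25cm shares) and turn (2pi shares) to bring TCP there, tool x at azimuth az, tool z down
import sys,numpy as np
from scipy.spatial.transform import Rotation as Ro
from bench import ctrl
x,y,z,az=map(float,sys.argv[1:]);s=ctrl.sense();q=s["tool_rot"]
R=Ro.from_quat(np.r_[q[1:],q[0]]);a=np.radians(az);c,d=np.cos(a),np.sin(a)
T=Ro.from_matrix(np.array([[c,d,0],[d,-c,0],[0,0,-1]]))
p=s["tool_pos"]
print("t",round(s["time_s"],2),"p",p.round(4),"x axis az",np.degrees(np.arctan2(*R.as_matrix()[1::-1,0])).round(2),"F",s["ft_force"].round(2),"w",round(s["gripper_width"],4),"gf",round(s["grasp_force"],1))
print("shift now",(R.inv().apply(np.array([x,y,z])-p)/.25).round(4),"turn",((R.inv()*T).as_rotvec()/(2*np.pi)).round(4),"shift after turn",(T.inv().apply(np.array([x,y,z])-p)/.25).round(4))
E
python3 -m handwheel '[[0,0,0,0,0,0.0196],[0,0,0,0,0,0.0196],[0,0,0,0,0,0.0196],[0,0,0,0,0,0.0196],[0,0,0,0,0,0.0196],[0,0,0,0,0,0.0196],[0,0,0,0,0,0.0196],[0,0,0,0,0,0.0196],[0,0,0,0,0,0.0196],[0,0,0,0,0,0.0196]]' 0 60
python3 to.py 0.43 0.10 0.24 95; python3 to.py 0.478 -0.344 0.22 95
```

```text
time_s: 0.93
tool_pos: [0.1556, 0.6049, 0.2219]
tool_rot: [0.0, 0.678, 0.735, -0.001]
ft_force: [-0.3, -0.4, 0.1]
gripper_width: 0.0871
grasp_force: 0.0
t 0.93 p [0.1556 0.6049 0.2219] x axis az 94.67 F [-0.27 -0.37  0.06] w 0.0871 gf 0.0
shift now [-2.1024  0.9297 -0.0708] turn [-0.0001  0.0002 -0.0009] shift after turn [-2.1077  0.9175 -0.0726]
t 0.93 p [0.1556 0.6049 0.2219] x axis az 94.67 F [-0.27 -0.37  0.06] w 0.0871 gf 0.0
shift now [-3.8881  0.9767  0.0111] turn [-0.0001  0.0002 -0.0009] shift after turn [-3.8937  0.954   0.0074]
```

```bash
python3 -m handwheel '[[-0.15,0.066,-0.004,0,0,0],[-0.15,0.066,-0.004,0,0,0],[-0.15,0.066,-0.004,0,0,0],[-0.15,0.066,-0.004,0,0,0],[-0.15,0.066,-0.004,0,0,0],[-0.15,0.066,-0.004,0,0,0],[-0.15,0.066,-0.004,0,0,0],[-0.15,0.066,-0.004,0,0,0],[-0.15,0.066,-0.004,0,0,0],[-0.15,0.066,-0.004,0,0,0]]'
python3 -m handwheel '[[-0.16,0.03,0,0,0,0],[-0.16,0.03,0,0,0,0],[-0.16,0.03,0,0,0,0],[-0.16,0.03,0,0,0,0],[-0.16,0.03,0,0,0,0],[-0.16,0.03,0,0,0,0],[-0.16,0.03,0,0,0,0],[-0.16,0.03,0,0,0,0],[-0.16,0.03,0,0,0,0],[-0.16,0.03,0,0,0,0]]'
python3 to.py 0.478 -0.344 0.22 95;
```

```text
time_s: 1.77
tool_pos: [0.353, 0.2442, 0.2324]
tool_rot: [0.0, 0.675, 0.737, -0.0]
ft_force: [1.4, 0.1, -0.4]
gripper_width: 0.0869
grasp_force: 0.0
time_s: 2.6
tool_pos: [0.4623, -0.1479, 0.2323]
tool_rot: [-0.0, 0.676, 0.737, 0.0]
ft_force: [1.2, 1.3, -0.1]
gripper_width: 0.0869
grasp_force: 0.0
t 2.6 p [ 0.4623 -0.1479  0.2323] x axis az 94.98 F [ 1.22  1.3  -0.1 ] w 0.0869 gf 0.0
shift now [-0.787  -0.0057  0.0489] turn [-0.     -0.     -0.0001] shift after turn [-0.7869 -0.006   0.049 ]
```

```bash
python3 -m handwheel '[[-0.1,0,0.01,0,0,0],[-0.13,0,0.01,0,0,0],[-0.13,0,0.01,0,0,0],[-0.13,0,0.01,0,0,0],[-0.13,0,0.01,0,0,0],[-0.1,-0.006,0,0,0,0],[-0.067,0,0,0,0,0],[0,0,0,0,0,0],[0,0,0,0,0,0],[0,0,0,0,0,0]]'
python3 to.py 0.478 -0.344 0.22 95; python3 - <<'E'
from bench import ctrl
import pickle,cv2
s=ctrl.sense();f=ctrl.grab_frame("wrist");f["s"]=s;pickle.dump(f,open("w1.pkl","wb"))
cv2.imwrite("pics/w1.png",f["color"][:,:,::-1]);print(f["T_tool_cam"],f["intrinsics"])
E
```

```text
time_s: 3.43
tool_pos: [0.478, -0.341, 0.2195]
tool_rot: [-0.001, 0.675, 0.737, 0.0]
ft_force: [0.3, 0.9, 0.7]
gripper_width: 0.0868
grasp_force: 0.0
t 3.43 p [ 0.478  -0.341   0.2195] x axis az 95.02 F [0.29 0.86 0.7 ] w 0.0868 gf 0.0
shift now [-0.0121 -0.001  -0.0019] turn [-0.0001 -0.0002  0.    ] shift after turn [-0.0121 -0.001  -0.0019]
[[-4.10203545e-04 -9.64636969e-01 -2.63581770e-01  7.34623858e-02]
 [ 9.99999881e-01 -3.26157681e-04 -3.62618927e-04 -2.22555034e-04]
 [ 2.63826404e-04 -2.63581887e-01  9.64636988e-01 -1.63304971e-01]
 [ 0.00000000e+00  0.00000000e+00  0.00000000e+00  1.00000000e+00]] [[353.33964142   0.         318.2984836 ]
 [  0.         353.33964142 243.43893822]
 [  0.           0.           1.        ]]
```

View pics/w1.png

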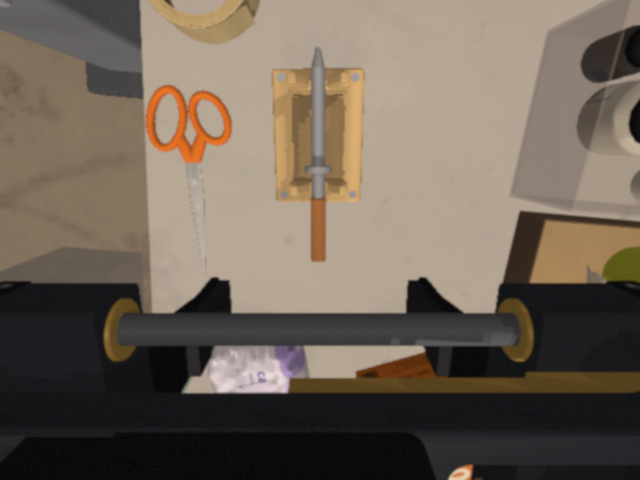

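The wrist view shows the handle at (318, 198–261), the collar at row 169 and the tip at row 48. The stand's base spans cols 273–363, rows 68–202. The rod runs straight up the image, so the yaw is right.

```bash
cat >> h.py <<'E'
from scipy.spatial.transform import Rotation as Ro
def wr(f):  # give a wrist frame R,t
    q=f["s"]["tool_rot"];M=np.eye(4);M[:3,:3]=Ro.from_quat(np.r_[q[1:],q[0]]).as_matrix();M[:3,3]=f["s"]["tool_pos"]
    W=M@f["T_tool_cam"];f["R"]=W[:3,:3].T;f["t"]=-W[:3,:3].T@W[:3,3];return f
E
cat > w.py <<'E'
from h import *
np.set_printoptions(precision=4,suppress=True)
f=wr(pickle.load(open("w1.pkl","rb")));hsv=cv2.cvtColor(f["color"],cv2.COLOR_RGB2HSV)
print(hsv[230,318],hsv[120,318],hsv[130,280])
hm=((hsv[...,0]<16)&(hsv[...,1]>140));hm[:,:290]=0;hm[:,345:]=0;hm[:190]=0;hm[275:]=0
vs,us=np.nonzero(hm);print("handle px",us.min(),us.max(),vs.min(),vs.max())
for v in(vs.min(),vs.max()+1):print(cast(f,(us.mean(),v-.5),.067))
def mid(v,mask,z):
    u=np.nonzero(mask[v,290:346])[0]+290;return (u.min()+u.max())/2,cast(f,((u.min()+u.max())/2,v),z)[:2],len(u)
print([mid(v,hm,.067) for v in(205,230,255)])
rm=hsv[...,1]<60
print([mid(v,rm,.066) for v in(60,90,110,130,150)])
print("tip",cast(f,(318,47.5),.06),"collar face",cast(f,(318,165),.06))
c=[cast(f,p,.01)[:2] for p in((272.5,67.5),(363.5,67.5),(361.5,202),(275,202))];print(c)
E
python3 w.py
```

```text
[ 13 171 161] [ 15  16 156] [ 17 120 200]
handle px 311 325 199 260
[ 0.4747 -0.3121  0.067 ]
[ 0.4798 -0.3701  0.067 ]
[(np.float64(318.0), array([ 0.4753, -0.3179]), 13), (np.float64(318.0), array([ 0.4773, -0.3409]), 13), (np.float64(318.0), array([ 0.4794, -0.3648]), 13)]
[(np.float64(317.5), array([ 0.4646, -0.1997]), 56), (np.float64(318.0), array([ 0.4669, -0.2222]), 13), (np.float64(318.0), array([ 0.4683, -0.2378]), 13), (np.float64(318.0), array([ 0.4697, -0.2538]), 13), (np.float64(318.0), array([ 0.4711, -0.2702]), 13)]
tip [ 0.464 -0.189  0.06 ] collar face [ 0.4722 -0.2832  0.06  ]
[array([ 0.4207, -0.1979]), array([ 0.5081, -0.1903]), array([ 0.5216, -0.3197]), array([ 0.4303, -0.3277])]
```

```bash
python3 -m handwheel '[[0.03,-0.003,0.03,0,0,0],[0,0,0.06,0,0,0],[0,0,0.1,0,0,0],[0,0,0.13,0,0,0],[0,0,0.13,0,0,0],[0,0,0.11,0,0,0],[0,0,0.08,0,0,0],[0,0,0.05,0,0,0],[0,0,0.02,0,0,0],[0,0,0,0,0,0]]'
python3 to.py 0.4766 -0.3335 0.042 95
```

```text
time_s: 4.32
tool_pos: [0.4764, -0.3332, 0.0416]
tool_rot: [-0.001, 0.675, 0.738, 0.0]
ft_force: [-0.3, -0.2, -0.3]
gripper_width: 0.0868
grasp_force: 0.0
t 4.32 p [ 0.4764 -0.3332  0.0416] x axis az 95.06 F [-0.33 -0.17 -0.3 ] w 0.0868 gf 0.0
shift now [-0.0013  0.0008 -0.0016] turn [-0.0002 -0.0002  0.0002] shift after turn [-0.0013  0.0008 -0.0016]
```

```bash
python3 -m handwheel '[[0,0,0,0,0,0],[0,0,0,0,0,0],[0,0,0,0,0,0],[0,0,0,0,0,0],[0,0,0,0,0,0],[0,0,0,0,0,0],[0,0,0,0,0,0],[0,0,0,0,0,0],[0,0,0,0,0,0],[0,0,0,0,0,0]]' 1 60
python3 to.py 0.4766 -0.3335 0.042 95
```

```text
time_s: 5.15
tool_pos: [0.4768, -0.3345, 0.0425]
tool_rot: [-0.0, 0.676, 0.737, -0.0]
ft_force: [0.1, -0.2, 0.9]
gripper_width: 0.0282
grasp_force: 0.0
t 5.15 p [ 0.4768 -0.3345  0.0425] x axis az 95.01 F [ 0.05 -0.25  0.88] w 0.0282 gf 0.0
shift now [ 0.004  -0.0003  0.0019] turn [-0. -0.  0.] shift after turn [ 0.004  -0.0003  0.0019]
```

```bash
python3 -m handwheel '[[0,0,0,0,0,0],[0,0,0,0,0,0],[0,0,0,0,0,0],[0,0,0,0,0,0],[0,0,0,0,0,0],[0,0,0,0,0,0],[0,0,0,0,0,0],[0,0,0,0,0,0],[0,0,0,0,0,0],[0,0,0,0,0,0]]' 1 60
python3 to.py 0.4766 -0.3335 0.042 95
```

```text
time_s: 5.98
tool_pos: [0.4768, -0.3345, 0.0425]
tool_rot: [-0.0, 0.676, 0.737, 0.0]
ft_force: [-0.5, 0.1, -0.2]
gripper_width: 0.0132
grasp_force: 60.0
t 5.98 p [ 0.4768 -0.3345  0.0425] x axis az 95.01 F [-0.46  0.1  -0.24] w 0.0132 gf 60.0
shift now [ 0.004  -0.0006  0.0021] turn [-0. -0.  0.] shift after turn [ 0.004  -0.0006  0.0021]
```

```bash
python3 -m handwheel '[[0,0,-0.03,0,0,0],[0,0,-0.06,0,0,0],[0,0,-0.1,0,0,0],[0,0,-0.12,0,0,0.0079],[0,0,-0.12,0,0,0.0079],[0,0,-0.12,0,0,0.0079],[0,0,-0.12,0,0,0.0079],[0,0,-0.1,0,0,0.0079],[0,0,-0.07,0,0,0.0079],[0,0,-0.03,0,0,0]]'
python3 to.py 0.504 -0.034 0.26 78
```

```text
time_s: 6.82
tool_pos: [0.4778, -0.3354, 0.2643]
tool_rot: [0.003, 0.778, 0.628, 0.0]
ft_force: [0.9, -0.9, -1.8]
gripper_width: 0.0134
grasp_force: 60.0
t 6.82 p [ 0.4778 -0.3354  0.2643] x axis az 77.85 F [ 0.89 -0.92 -1.78] w 0.0134 gf 60.0
shift now [ 1.2007 -0.1513  0.0129] turn [ 0.0008  0.0005 -0.0004] shift after turn [ 1.201  -0.1482  0.0172]
```

```bash
python3 -m handwheel '[[0.09,-0.01,0,0,0,0],[0.16,-0.02,0,0,0,0],[0.16,-0.02,0,0,0,0],[0.16,-0.02,0,0,0,0],[0.16,-0.02,0,0,0,0],[0.16,-0.02,0,0,0,0],[0.15,-0.02,0,0,0,0],[0.11,-0.02,0.01,0,0,0],[0.051,0,0.005,0,0,0],[0,0,0,0,0,0]]'
python3 -m handwheel '[[0,0,0,0,0,0],[0,0,0,0,0,0],[0,0,0,0,0,0],[0,0,0,0,0,0],[0,0,0,0,0,0],[0,0,0,0,0,0],[0,0,0,0,0,0],[0,0,0,0,0,0],[0,0,0,0,0,0],[0,0,0,0,0,0]]'
python3 to.py 0.504 -0.034 0.26 78; python3 - <<'E'
from bench import ctrl
import pickle,cv2
s=ctrl.sense();f=ctrl.grab_frame("wrist");f["s"]=s;pickle.dump(f,open("w2.pkl","wb"))
cv2.imwrite("pics/w2.png",f["color"][:,:,::-1])
E
```

```text
time_s: 7.65
tool_pos: [0.5021, -0.0299, 0.2552]
tool_rot: [-0.001, 0.776, 0.631, -0.0]
ft_force: [-0.1, -0.0, -1.1]
gripper_width: 0.0134
grasp_force: 60.0
time_s: 8.48
tool_pos: [0.5028, -0.0331, 0.2563]
tool_rot: [-0.0, 0.777, 0.629, -0.0]
ft_force: [0.4, -0.4, -1.7]
gripper_width: 0.0138
grasp_force: 60.0
t 8.48 p [ 0.5028 -0.0331  0.2563] x axis az 77.95 F [ 0.42 -0.39 -1.71] w 0.0138 gf 60.0
shift now [-0.0027  0.0054 -0.0149] turn [-0.      0.     -0.0001] shift after turn [-0.0027  0.0054 -0.0149]
```

View pics/w2.png

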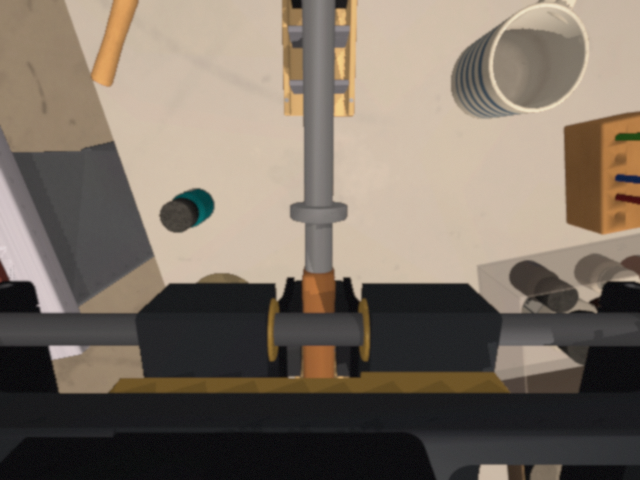

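The rod is vertical at col 318. The tray's near corners are at (283, 114) and (353, 116), and the spool's near flange is near row 86. I'll zoom in on that area.

```bash
python3 - <<'E'
import pickle,cv2
f=pickle.load(open("w2.pkl","rb"))
cv2.imwrite("pics/w2c.png",cv2.resize(f["color"][0:122,265:375,::-1],None,fx=4.9,fy=4.9,interpolation=cv2.INTER_NEAREST))
E
```

```text
(no output)
```

View pics/w2c.png

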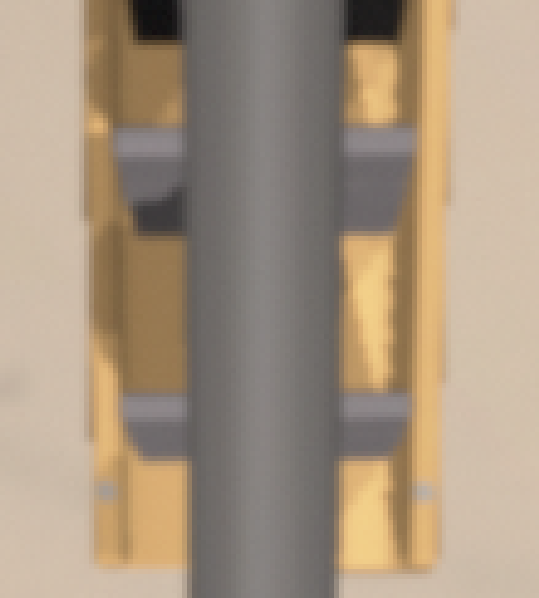

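The flanges are level across the image: the near one at rows 80–86, cols 290–349, the far one at rows 26–32, cols 288–350. The rod is within about 1 px of the spool's centre line, and the stop's rubber is visible above row 8.

```bash
python3 - <<'E'
from h import *
np.set_printoptions(precision=4,suppress=True)
f=wr(pickle.load(open("w2.pkl","rb")))
C=lambda u,v,z:cast(f,(265+u/4.9-.5,v/4.9-.5),z)[:2]
n=[C(122,394,.06),C(411,394,.06),C(122,420,.06),C(411,420,.06)]
a=[C(113,127,.06),C(416,127,.06),C(113,155,.06),C(416,155,.06)]
n=np.mean(n,0);a=np.mean(a,0);d=a-n
print("near",n,"far",a,"len",np.linalg.norm(d),"az",np.degrees(np.arctan2(d[1],d[0])),"centre",(n+a)/2)
w=[C(113,141,.06),C(416,141,.06)];print("width",np.linalg.norm(w[1]-w[0]),np.degrees(np.arctan2(*(w[1]-w[0])[::-1]))+90)
print("rubber top edge near px, z=.054",C(264,40,.054),"tray near end z.016",C(266,560,.016))
s=(C(95,560,.016)+C(438,560,.016))/2;print("tray end mid",s)
e=(C(86,20,.016)+C(452,20,.016))/2;print("tray upper mid",e,np.degrees(np.arctan2(*(e-s)[::-1])))
E
python3 to.py 0.504 -0.034 0.26 78
```

```text
near [0.5301 0.0956] far [0.5392 0.1399] len 0.04526611109498267 az 78.41816492887018 centre [0.5346 0.1178]
width 0.05592654714356487 77.91456324765463
rubber top edge near px, z=.054 [0.5429 0.1579] tray near end z.016 [0.525  0.0723]
tray end mid [0.5251 0.0723]
tray upper mid [0.5473 0.1736] 77.66930362204008
t 8.53 p [ 0.5029 -0.033   0.2563] x axis az 77.95 F [ 0.15 -0.33 -2.06] w 0.0133 gf 60.0
shift now [-0.0028  0.0053 -0.0147] turn [ 0.      0.     -0.0001] shift after turn [-0.0028  0.0053 -0.0147]
```

```bash
python3 -m handwheel '[[-0.04,0,0.05,0,0,0],[-0.06,0,0.1,0,0,0],[-0.05,0,0.13,0,0,0],[-0.018,0,0.14,0,0,0],[0,0,0.14,0,0,0],[0,0,0.13,0,0,0],[0,0,0.11,0,0,0],[0,0,0.08,0,0,0],[0,0,0.05,0,0,0],[0,0,0.025,0,0,0]]'
python3 - <<'E'
from h import *
from bench import ctrl
s=ctrl.sense();print(s["tool_pos"],s["ft_force"])
for n in("scene","top"):
    f=ctrl.grab_frame(n);pickle.dump(f,open(n+"3.pkl","wb"))
    if n=="scene":
        cv2.imwrite("pics/s3.png",cv2.resize(f["color"][190:350,200:400,::-1],None,fx=4,fy=3.75)[:600,:800])
f=pickle.load(open("f0.pkl","rb"))["top"]
A,m=cloud(f,250,320,135,205);Q=A[m&(A[...,2]>.085)&(A[...,2]<.105)][:,:2]
n=Q@[.978,-.208]-.4985;s=Q@[.208,.978];print("mug lateral min",np.sort(n)[:5],"s range",s.min(),s.max(),"min lateral for s<.21",n[s<.21].min())
E
```

```text
time_s: 9.37
tool_pos: [0.4914, -0.074, 0.0143]
tool_rot: [-0.002, 0.777, 0.629, -0.001]
ft_force: [0.4, 0.2, -1.6]
gripper_width: 0.0136
grasp_force: 60.0
[ 0.49144358 -0.07396976  0.01431929] [ 0.37616416  0.17336819 -1.55270224]
mug lateral min [0.14172025 0.14289527 0.14368176 0.1438438  0.14410182] s range 0.17060067373665974 0.26936715093307784 min lateral for s<.21 0.14368176427289664
```

View pics/s3.png

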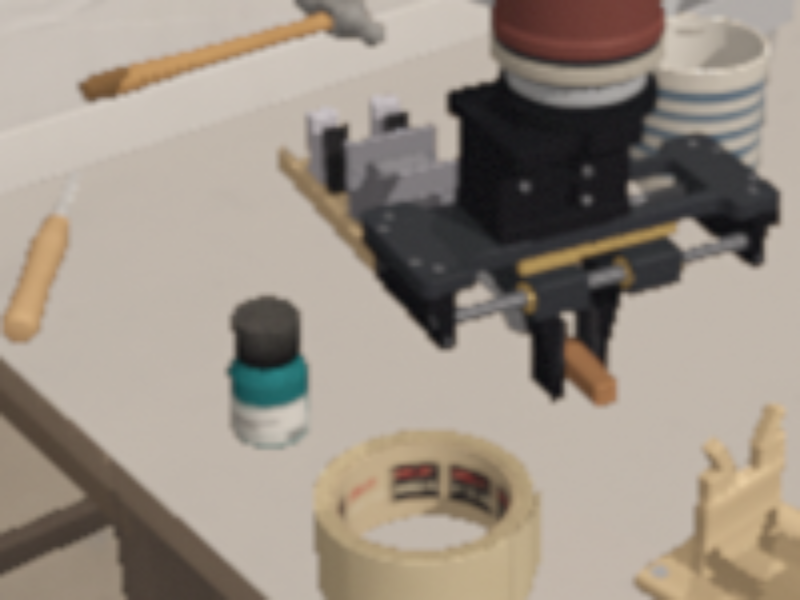

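The scene view shows the gripper low with the handle in its fingers, clear of the mug and bottle. The body hides the rod, so I'll check its pitch in the wrist depth.

```bash
python3 - <<'E'
from h import *
f=pickle.load(open("w2.pkl","rb"));T=f["T_tool_cam"];K=f["intrinsics"]
v,u=np.mgrid[0:205,314:324];z=f["range_z"][v,u];p=np.stack([(u-K[0,2])/K[0,0]*z,(v-K[1,2])/K[1,1]*z,z],-1)@T[:3,:3].T+T[:3,3]
m=(z>0)&(p[...,2]>-.06)&(p[...,2]<.03);q=p[m];k=np.polyfit(q[:,0],q[:,2],1);r=q[:,2]-np.polyval(k,q[:,0]);print("x range",q[:,0].min(),q[:,0].max(),"slope",k,"rms",r.std())
for a in np.arange(.03,.16,.02):
    s=abs(q[:,0]-a)<.01;print(a.round(2),np.median(q[s][:,2]) if s.any() else None)
k=np.polyfit(q[:,0],q[:,1],1);print("yaw fit",k)
E
python3 to.py 0.4914 -0.074 0.0145 78
```

```text
x range 0.05141581654872132 0.1225989629437238 slope [ 0.00529333 -0.02447786] rms 0.0006552744937584189
0.03 None
0.05 -0.024212161101472812
0.07 -0.024068034293641433
0.09 -0.024038014564677745
0.11 -0.023853385580983516
0.13 -0.023760626656283784
0.15 None
yaw fit [ 0.00022973 -0.00056534]
t 9.47 p [ 0.4925 -0.0741  0.0159] x axis az 77.94 F [ 0.96  0.28 -1.39] w 0.0133 gf 60.0
shift now [-0.0005 -0.0044  0.0056] turn [-0.0005 -0.     -0.0002] shift after turn [-0.0005 -0.0044  0.0056]
```

```bash
python3 -m handwheel '[[0,0.006,0.005,0,0,0],[0.01,0,0,0,0,0],[0.02,0,0,0,0,0],[0.025,0,0,0,0,0],[0.025,0,0,0,0,0],[0.025,0,0,0,0,0],[0.025,0,0,0,0,0],[0.025,0,0,0,0,0],[0.02,0,0,0,0,0],[0,0,0,0,0,0]]'
cat > s.py <<'E'
from bench import ctrl
import numpy as np
s=ctrl.sense();p=s["tool_pos"];F=s["ft_force"];d=np.array([.208,.978,0]);n=np.array([.978,-.208,0])
print("t",round(s["time_s"],2),"s %.4f n %.4f z %.4f"%(p@d,p@n,p[2]),"Fs %.1f Fn %.1f Fz %.1f"%(F@d,F@n,F[2]),"gf",s["grasp_force"],"w",s["gripper_width"])
E
python3 s.py
```

```text
time_s: 10.3
tool_pos: [0.5048, -0.0305, 0.0163]
tool_rot: [-0.0, 0.777, 0.629, 0.0]
ft_force: [0.5, -0.0, -1.4]
gripper_width: 0.013
grasp_force: 60.0
t 10.3 s 0.0751 n 0.5000 z 0.0163 Fs 0.1 Fn 0.5 Fz -1.4 gf 60.000269673764706 w 0.012992352739351742
```

```bash
python3 -m handwheel '[[0.01,0,0.003,0,0,0],[0.02,0,0,0,0,0],[0.02,0,0,0,0,0],[0.02,0,0,0,0,0],[0.02,0,0,0,0,0],[0.02,0,0,0,0,0],[0.02,0,0,0,0,0],[0.02,0,0,0,0,0],[0.02,0,0,0,0,0],[0,0,0,0,0,0]]'; python3 s.py
```

```text
time_s: 11.13
tool_pos: [0.5137, 0.0109, 0.0155]
tool_rot: [-0.0, 0.777, 0.629, 0.0]
ft_force: [0.4, 0.0, -2.2]
gripper_width: 0.0136
grasp_force: 60.0
t 11.13 s 0.1175 n 0.5001 z 0.0155 Fs 0.1 Fn 0.4 Fz -2.2 gf 60.00012522563338 w 0.0135713781742183
```

```bash
python3 -m handwheel '[[0.012,0,0,0,0,0],[0.012,0,0,0,0,0],[0.012,0,0,0,0,0],[0.012,0,0,0,0,0],[0.012,0,0,0,0,0],[0.012,0,0,0,0,0],[0.012,0,0,0,0,0],[0.012,0,0,0,0,0],[0.012,0,0,0,0,0],[0.012,0,0,0,0,0]]'; python3 s.py
```

```text
time_s: 11.97
tool_pos: [0.5201, 0.0392, 0.0157]
tool_rot: [0.0, 0.777, 0.629, 0.0]
ft_force: [0.7, -3.3, -2.5]
gripper_width: 0.0133
grasp_force: 60.0
t 11.97 s 0.1466 n 0.5005 z 0.0157 Fs -3.1 Fn 1.4 Fz -2.5 gf 60.016064029186964 w 0.013283186866729236
```

```bash
python3 -m handwheel '[[0.005,0,0,0,0,0],[0.005,0,0,0,0,0],[0.005,0,0,0,0,0],[0.005,0,0,0,0,0],[0.005,0,0,0,0,0],[0.004,0,0,0,0,0],[0.004,0,0,0,0,0],[0.004,0,0,0,0,0],[0.004,0,0,0,0,0],[0.004,0,0,0,0,0]]'; python3 s.py
```

```text
time_s: 12.8
tool_pos: [0.5222, 0.0503, 0.0156]
tool_rot: [0.0, 0.777, 0.629, 0.0]
ft_force: [0.8, -3.5, -1.9]
gripper_width: 0.0129
grasp_force: 60.0
t 12.8 s 0.1578 n 0.5003 z 0.0156 Fs -3.2 Fn 1.5 Fz -1.9 gf 60.024456828832626 w 0.012864707599039484
```

Expected home is around s ≈ 0.166, so I'll go in smaller steps.

```bash
python3 -m handwheel '[[0.003,0,0,0,0,0],[0.003,0,0,0,0,0],[0.003,0,0,0,0,0],[0.003,0,0,0,0,0],[0.003,0,0,0,0,0],[0.002,0,0,0,0,0],[0.002,0,0,0,0,0],[0.002,0,0,0,0,0],[0.002,0,0,0,0,0],[0,0,0,0,0,0]]'; python3 s.py
```

```text
time_s: 13.63
tool_pos: [0.5234, 0.056, 0.0155]
tool_rot: [-0.0, 0.777, 0.629, 0.0]
ft_force: [1.1, -2.1, -1.8]
gripper_width: 0.0132
grasp_force: 60.0
t 13.63 s 0.1637 n 0.5002 z 0.0155 Fs -1.9 Fn 1.5 Fz -1.8 gf 60.02600748091936 w 0.013194892725670317
```

```bash
python3 -m handwheel '[[0.0015,0,0,0,0,0],[0.0015,0,0,0,0,0],[0.0015,0,0,0,0,0],[0.0015,0,0,0,0,0],[0.0015,0,0,0,0,0],[0.0015,0,0,0,0,0],[0.0015,0,0,0,0,0],[0.0015,0,0,0,0,0],[0,0,0,0,0,0],[0,0,0,0,0,0]]'; python3 s.py
```

```text
time_s: 14.47
tool_pos: [0.524, 0.0589, 0.0156]
tool_rot: [-0.0, 0.777, 0.629, 0.0]
ft_force: [1.1, -2.6, -1.5]
gripper_width: 0.0133
grasp_force: 60.0
t 14.47 s 0.1666 n 0.5002 z 0.0156 Fs -2.3 Fn 1.6 Fz -1.5 gf 60.0246256403625 w 0.013315851786673407
```

```bash
python3 -m handwheel '[[0.0015,0,0,0,0,0],[0.0015,0,0,0,0,0],[0.0015,0,0,0,0,0],[0.0015,0,0,0,0,0],[0.0015,0,0,0,0,0],[0.0015,0,0,0,0,0],[0.0015,0,0,0,0,0],[0.0015,0,0,0,0,0],[0,0,0,0,0,0],[0,0,0,0,0,0]]'; python3 s.py
```

```text
time_s: 15.3
tool_pos: [0.5246, 0.0618, 0.0155]
tool_rot: [-0.0, 0.777, 0.629, 0.0]
ft_force: [1.0, -2.6, -2.1]
gripper_width: 0.0134
grasp_force: 60.0
t 15.3 s 0.1696 n 0.5002 z 0.0155 Fs -2.4 Fn 1.6 Fz -2.1 gf 60.02417732030153 w 0.013429662290192207
```

```bash
python3 -m handwheel '[[0.0015,0,0,0,0,0],[0.0015,0,0,0,0,0],[0.0015,0,0,0,0,0],[0.0015,0,0,0,0,0],[0.0015,0,0,0,0,0],[0.0015,0,0,0,0,0],[0.0015,0,0,0,0,0],[0.0015,0,0,0,0,0],[0,0,0,0,0,0],[0,0,0,0,0,0]]'; python3 s.py
```

```text
time_s: 16.13
tool_pos: [0.5252, 0.0648, 0.0155]
tool_rot: [-0.0, 0.777, 0.629, 0.0]
ft_force: [1.5, -2.0, -1.9]
gripper_width: 0.0135
grasp_force: 60.0
t 16.13 s 0.1726 n 0.5002 z 0.0155 Fs -1.7 Fn 1.9 Fz -1.9 gf 60.02323457971215 w 0.013490097708038561
```

```bash
python3 - <<'E'
from bench import ctrl
import pickle,cv2
s=ctrl.sense();f=ctrl.grab_frame("wrist");f["s"]=s;pickle.dump(f,open("w4.pkl","wb"))
cv2.imwrite("pics/w4.png",cv2.resize(f["color"][0:280,200:440,::-1],None,fx=2.1,fy=2.1))
E
```

```text
(no output)
```

View pics/w4.png

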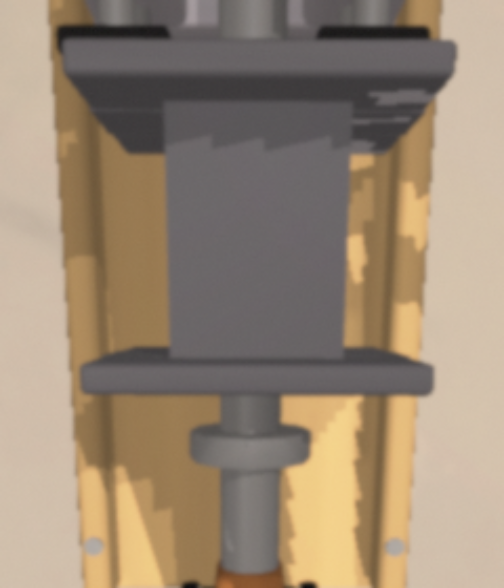

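The spool is against the stop's rubber at crop row 35. The collar, at crop row 430, still has a gap to the near flange at row 393.

```bash
python3 - <<'E'
from h import *
f=wr(pickle.load(open("w4.pkl","rb")));d=np.array([.208,.978,0])
C=lambda v,z:cast(f,(319,v/2.1-.5),z)@d
print("near flange edge",C(393,.0595),"top far edge",C(362,.06),"collar front",C(427,.044),"far flange near edge",C(73,.06),"tcp s",f["s"]["tool_pos"]@d)
E
```

```text
near flange edge 0.233075832351851 top far edge 0.23797275357970019 collar front 0.22523921472074043 far flange near edge 0.27854316963770703 tcp s 0.17262197202635116
```

```bash
python3 -m handwheel '[[0.0025,0,0,0,0,0],[0.0025,0,0,0,0,0],[0.0025,0,0,0,0,0],[0.0025,0,0,0,0,0],[0.0025,0,0,0,0,0],[0.0025,0,0,0,0,0],[0.0025,0,0,0,0,0],[0.001,0,0,0,0,0],[0.001,0,0,0,0,0],[0,0,0,0,0,0]]'; python3 s.py
```

```text
time_s: 17.02
tool_pos: [0.5263, 0.0695, 0.0156]
tool_rot: [-0.0, 0.777, 0.629, 0.0]
ft_force: [1.9, -4.1, -2.5]
gripper_width: 0.0135
grasp_force: 60.0
t 17.02 s 0.1775 n 0.5002 z 0.0156 Fs -3.6 Fn 2.7 Fz -2.5 gf 60.02209022641182 w 0.01347033956733304
```

```bash
python3 -m handwheel '[[0.001,0,0,0,0,0],[0.001,0,0,0,0,0],[0.001,0,0,0,0,0],[0.001,0,0,0,0,0],[0.001,0,0,0,0,0],[0.001,0,0,0,0,0],[0.001,0,0,0,0,0],[0.001,0,0,0,0,0],[0,0,0,0,0,0],[0,0,0,0,0,0]]'; python3 s.py
```

```text
time_s: 17.85
tool_pos: [0.5267, 0.0715, 0.0156]
tool_rot: [-0.0, 0.777, 0.629, 0.0]
ft_force: [1.6, -2.5, -1.9]
gripper_width: 0.0136
grasp_force: 60.0
t 17.85 s 0.1795 n 0.5003 z 0.0156 Fs -2.1 Fn 2.1 Fz -1.9 gf 60.021224934607744 w 0.013569762081548479
```

```bash
python3 -m handwheel '[[0.001,0,0,0,0,0],[0.001,0,0,0,0,0],[0.001,0,0,0,0,0],[0.001,0,0,0,0,0],[0.001,0,0,0,0,0],[0.001,0,0,0,0,0],[0.001,0,0,0,0,0],[0.001,0,0,0,0,0],[0,0,0,0,0,0],[0,0,0,0,0,0]]'; python3 s.py
```

```text
time_s: 18.68
tool_pos: [0.5271, 0.0735, 0.0155]
tool_rot: [-0.0, 0.777, 0.629, 0.0]
ft_force: [0.6, -1.8, -1.5]
gripper_width: 0.0133
grasp_force: 60.0
t 18.68 s 0.1815 n 0.5002 z 0.0155 Fs -1.6 Fn 1.0 Fz -1.5 gf 60.020404290407896 w 0.013250154509742849
```

```bash
python3 -m handwheel '[[0.001,0,0,0,0,0],[0.001,0,0,0,0,0],[0.001,0,0,0,0,0],[0.001,0,0,0,0,0],[0.001,0,0,0,0,0],[0.001,0,0,0,0,0],[0.001,0,0,0,0,0],[0.001,0,0,0,0,0],[0,0,0,0,0,0],[0,0,0,0,0,0]]'; python3 s.py
```

```text
time_s: 19.52
tool_pos: [0.5274, 0.0749, 0.0155]
tool_rot: [0.0, 0.777, 0.629, -0.0]
ft_force: [0.6, -5.2, -1.2]
gripper_width: 0.0135
grasp_force: 60.0
t 19.52 s 0.1829 n 0.5002 z 0.0155 Fs -5.0 Fn 1.7 Fz -1.2 gf 60.01782601699233 w 0.01349068987261978
```

```bash
python3 -m handwheel '[[0.001,0,0,0,0,0],[0.001,0,0,0,0,0],[0.001,0,0,0,0,0],[0.001,0,0,0,0,0],[0.001,0,0,0,0,0],[0.001,0,0,0,0,0],[0.001,0,0,0,0,0],[0.001,0,0,0,0,0],[0,0,0,0,0,0],[0,0,0,0,0,0]]'; python3 s.py
```

```text
time_s: 20.35
tool_pos: [0.5277, 0.0759, 0.0155]
tool_rot: [0.001, 0.777, 0.629, -0.001]
ft_force: [0.1, -9.4, 0.3]
gripper_width: 0.0132
grasp_force: 60.0
t 20.35 s 0.1840 n 0.5003 z 0.0155 Fs -9.2 Fn 2.0 Fz 0.3 gf 60.015558656305075 w 0.013228836367631008
```

```bash
python3 -m handwheel '[[0.002,0,0,0,0,0],[0.002,0,0,0,0,0],[0.002,0,0,0,0,0],[0.002,0,0,0,0,0],[0.001,0,0,0,0,0],[0,0,0,0,0,0],[0,0,0,0,0,0],[0,0,0,0,0,0],[0,0,0,0,0,0],[0,0,0,0,0,0]]'; python3 s.py
```

```text
time_s: 21.18
tool_pos: [0.5279, 0.0771, 0.0155]
tool_rot: [0.001, 0.777, 0.629, -0.002]
ft_force: [-0.8, -14.6, 0.6]
gripper_width: 0.0134
grasp_force: 60.0
t 21.18 s 0.1852 n 0.5003 z 0.0155 Fs -14.4 Fn 2.3 Fz 0.6 gf 60.012831911444664 w 0.013442211366419383
```

```bash
python3 -m handwheel '[[0,0,0,0,0,0],[0,0,0,0,0,0],[0,0,0,0,0,0],[-0.005,0,0,0,0,0],[-0.006,0,0,0,0,0],[-0.007,0,0,0,0,0],[-0.007,0,0,0,0,0],[-0.005,0,0,0,0,0],[0,0,0,0,0,0],[0,0,0,0,0,0]]'; python3 s.py
```

```text
time_s: 22.02
tool_pos: [0.5265, 0.0725, 0.0154]
tool_rot: [-0.0, 0.777, 0.629, -0.0]
ft_force: [-0.4, -0.4, -2.2]
gripper_width: 0.0133
grasp_force: 60.0
t 22.02 s 0.1805 n 0.4998 z 0.0154 Fs -0.4 Fn -0.4 Fz -2.2 gf 59.999993462115526 w 0.013330552254989936
```

```bash
python3 -m handwheel '[[0,0,-0.01,0,0,0],[0,0,-0.02,0,0,0],[0,0,-0.04,0,0,0],[0,0,-0.06,0,0,0],[0,0,-0.08,0,0,0],[0,0,-0.08,0,0,0],[0,0,-0.06,0,0,0],[0,0,-0.04,0,0,0],[0,0,-0.02,0,0,0],[0,0,0,0,0,0]]'; python3 s.py;  python3 - <<'E'
from bench import ctrl
import pickle,cv2
s=ctrl.sense();f=ctrl.grab_frame("wrist");f["s"]=s;pickle.dump(f,open("w5.pkl","wb"))
cv2.imwrite("pics/w5.png",cv2.resize(f["color"][0:280,200:440,::-1],None,fx=2.1,fy=2.1))
E
```

```text
time_s: 22.85
tool_pos: [0.5277, 0.0722, 0.1196]
tool_rot: [0.001, 0.777, 0.629, 0.001]
ft_force: [-0.0, -0.4, -3.0]
gripper_width: 0.0133
grasp_force: 60.0
t 22.85 s 0.1804 n 0.5010 z 0.1196 Fs -0.4 Fn 0.1 Fz -3.0 gf 60.00004565343261 w 0.013250988064839493
```

View pics/w5.png

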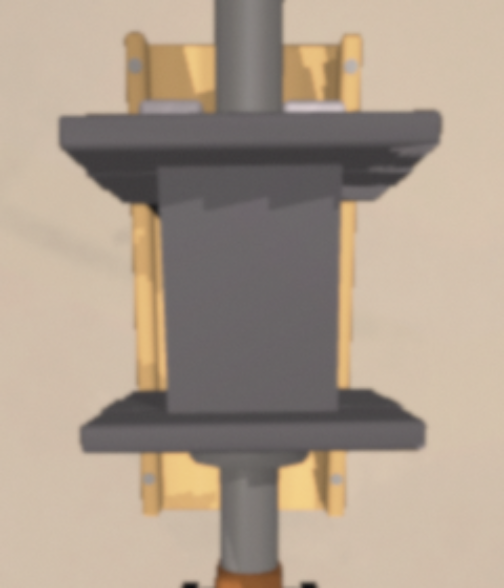

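The spool is home against the collar and has been lifted clear of the tray. Next I'll check for droop and plan the return.

```bash
python3 - <<'E'
from h import *
f=pickle.load(open("w5.pkl","rb"));T=f["T_tool_cam"];K=f["intrinsics"]
def tp(v0,v1,u0,u1):
    v,u=np.mgrid[v0:v1,u0:u1];z=f["range_z"][v,u];return (np.stack([(u-K[0,2])/K[0,0]*z,(v-K[1,2])/K[1,1]*z,z],-1)@T[:3,:3].T+T[:3,3])[z>0]
for a in((0,40,316,322),(225,262,316,321),(203,211,250,390),(56,66,245,400)):
    q=tp(*a);print(a,np.median(q,0).round(4))
q=np.vstack([tp(0,45,316,322),tp(225,262,316,321)]);print("slope",np.polyfit(q[:,0],q[:,2],1))
E
python3 to.py 0.4768 -0.3345 0.1625 95
```

```text
(0, 40, 316, 322) [ 0.1163 -0.0004 -0.0233]
(225, 262, 316, 321) [ 0.0356 -0.0008 -0.0242]
(203, 211, 250, 390) [ 0.054  -0.     -0.0455]
(56, 66, 245, 400) [ 0.0986  0.0005 -0.0452]
slope [ 0.0093684  -0.02449697]
t 22.9 p [0.5269 0.0722 0.1184] x axis az 77.95 F [ 0.34 -0.73 -4.31] w 0.0136 gf 60.0
shift now [-1.6328  0.1435 -0.1767] turn [ 0.0001 -0.     -0.0473] shift after turn [-1.6031 -0.3415 -0.1766]
```

```bash
python3 -m handwheel '[[0,0,-0.02,0,0,-0.004],[0,0,-0.035,0,0,-0.0087],[0,0,-0.035,0,0,-0.0087],[0,0,-0.035,0,0,-0.0087],[0,0,-0.03,0,0,-0.0087],[0,0,-0.02,0,0,-0.0085],[-0.05,-0.01,0,0,0,0],[-0.09,-0.02,0,0,0,0],[-0.12,-0.026,0,0,0,0],[-0.13,-0.028,0,0,0,0]]'
python3 -m handwheel '[[-0.13,-0.028,0,0,0,0],[-0.13,-0.028,0,0,0,0],[-0.13,-0.028,0,0,0,0],[-0.13,-0.028,0,0,0,0],[-0.13,-0.028,0,0,0,0],[-0.13,-0.028,0,0,0,0],[-0.13,-0.028,0,0,0,0],[-0.13,-0.028,0,0,0,0],[-0.1,-0.02,0,0,0,0],[-0.05,-0.01,0,0,0,0]]'
python3 to.py 0.4768 -0.3345 0.1625 95
```

```text
time_s: 23.73
tool_pos: [0.5131, -0.0275, 0.1602]
tool_rot: [-0.001, 0.675, 0.737, -0.001]
ft_force: [1.2, -0.8, -3.2]
gripper_width: 0.0131
grasp_force: 60.0
time_s: 24.57
tool_pos: [0.475, -0.332, 0.1602]
tool_rot: [-0.001, 0.677, 0.736, -0.001]
ft_force: [-0.6, -0.8, -3.0]
gripper_width: 0.0136
grasp_force: 60.0
t 24.57 p [ 0.475  -0.332   0.1602] x axis az 94.75 F [-0.65 -0.78 -2.97] w 0.0136 gf 60.0
shift now [-0.0106  0.0063 -0.0091] turn [-0.0003 -0.     -0.0007] shift after turn [-0.0106  0.0062 -0.0091]
```

```bash
python3 -m handwheel '[[-0.006,0.004,0,0,0,-0.0007],[0,0,0,0,0,0],[0,0,0,0,0,0],[0,0,0,0,0,0],[0,0,0,0,0,0],[0,0,0,0,0,0],[0,0,0,0,0,0],[0,0,0,0,0,0],[0,0,0,0,0,0],[0,0,0,0,0,0]]'
python3 to.py 0.4768 -0.3345 0.0425 95
```

```text
time_s: 25.4
tool_pos: [0.4781, -0.33, 0.1619]
tool_rot: [0.0, 0.674, 0.739, -0.0]
ft_force: [1.0, 0.3, -2.1]
gripper_width: 0.013
grasp_force: 60.0
t 25.4 p [ 0.4781 -0.33    0.1619] x axis az 95.24 F [ 0.97  0.32 -2.12] w 0.013 gf 60.0
shift now [-0.0174 -0.0068  0.4775] turn [0.     0.     0.0007] shift after turn [-0.0175 -0.0067  0.4775]
```

```bash
python3 - <<'E'
from bench import ctrl
import numpy as np
P=[];A=[]
for i in range(8):
    s=ctrl.sense();P.append(s["tool_pos"]);q=s["tool_rot"];A.append(np.degrees(2*np.arctan2(q[2],q[1])));f=ctrl.grab_frame("wrist")
P=np.array(P);print(P.mean(0).round(4),P.std(0).round(4),np.mean(A),np.std(A))
E
```

```text
[ 0.478  -0.3301  0.1618] [0.     0.0001 0.    ] 95.22704514989601 0.005048373701019657
```

```bash
python3 -m handwheel '[[-0.009,-0.004,0.02,0,0,0.0006],[-0.008,-0.003,0.04,0,0,0],[0,0,0.06,0,0,0],[0,0,0.08,0,0,0],[0,0,0.07,0,0,0],[0,0,0.05,0,0,0],[0,0,0.03,0,0,0],[0,0,0,0,0,0],[0,0,0,0,0,0],[0,0,0,0,0,0]]'
python3 to.py 0.4768 -0.3345 0.0425 95
```

```text
time_s: 26.63
tool_pos: [0.4773, -0.3351, 0.0753]
tool_rot: [0.001, 0.675, 0.737, -0.0]
ft_force: [0.0, -0.1, -2.4]
gripper_width: 0.0132
grasp_force: 60.0
t 26.63 p [ 0.4773 -0.3351  0.0753] x axis az 95.01 F [ 0.02 -0.08 -2.44] w 0.0132 gf 60.0
shift now [ 0.0028 -0.002   0.1312] turn [0.0002 0.0002 0.    ] shift after turn [ 0.0026 -0.0019  0.1312]
```

```bash
python3 -m handwheel '[[0.002,-0.002,0.01,0,0,0],[0,0,0.02,0,0,0],[0,0,0.02,0,0,0],[0,0,0.02,0,0,0],[0,0,0.02,0,0,0],[0,0,0.015,0,0,0],[0,0,0.008,0,0,0],[0,0,0,0,0,0],[0,0,0,0,0,0],[0,0,0,0,0,0]]'
python3 to.py 0.4768 -0.3345 0.0425 95
```

```text
time_s: 27.47
tool_pos: [0.4763, -0.3342, 0.0463]
tool_rot: [0.0, 0.676, 0.737, -0.0]
ft_force: [0.5, -0.1, -2.8]
gripper_width: 0.0134
grasp_force: 60.0
t 27.47 p [ 0.4763 -0.3342  0.0463] x axis az 95.01 F [ 0.46 -0.13 -2.8 ] w 0.0134 gf 60.0
shift now [-0.0013  0.002   0.0151] turn [0.     0.0001 0.    ] shift after turn [-0.0013  0.002   0.0151]
```

```bash
python3 -m handwheel '[[0,0.001,0.002,0,0,0],[0,0,0.002,0,0,0],[0,0,0.002,0,0,0],[0,0,0.002,0,0,0],[0,0,0.002,0,0,0],[0,0,0.002,0,0,0],[0,0,0.002,0,0,0],[0,0,0,0,0,0],[0,0,0,0,0,0],[0,0,0,0,0,0]]'
python3 to.py 0.4768 -0.3345 0.0425 95
```

```text
time_s: 28.3
tool_pos: [0.4765, -0.3341, 0.0427]
tool_rot: [0.0, 0.676, 0.737, 0.0]
ft_force: [0.2, 0.2, -1.4]
gripper_width: 0.0133
grasp_force: 60.0
t 28.3 p [ 0.4765 -0.3341  0.0427] x axis az 95.01 F [ 0.2   0.24 -1.37] w 0.0133 gf 60.0
shift now [-0.0018  0.0012  0.0007] turn [0. 0. 0.] shift after turn [-0.0018  0.0012  0.0007]
```

```bash
python3 -m handwheel '[[0,0,0.001,0,0,0],[0,0,0.001,0,0,0],[0,0,0.001,0,0,0],[0,0,0,0,0,0],[0,0,0,0,0,0],[0,0,0,0,0,0],[0,0,0,0,0,0],[0,0,0,0,0,0],[0,0,0,0,0,0],[0,0,0,0,0,0]]'
python3 to.py 0.4768 -0.3345 0.0425 95
```

```text
time_s: 29.13
tool_pos: [0.4766, -0.3342, 0.0422]
tool_rot: [0.0, 0.675, 0.737, 0.0]
ft_force: [-1.5, 2.5, 6.0]
gripper_width: 0.0132
grasp_force: 60.0
t 29.13 p [ 0.4766 -0.3342  0.0422] x axis az 95.01 F [-1.47  2.53  5.98] w 0.0132 gf 60.0
shift now [-0.0014  0.0008 -0.0013] turn [0.0001 0.0001 0.    ] shift after turn [-0.0014  0.0008 -0.0013]
```

```bash
python3 -m handwheel '[[0,0,-0.0015,0,0,0],[0,0,0,0,0,0],[0,0,0,0,0,0],[0,0,0,0,0,0],[0,0,0,0,0,0],[0,0,0,0,0,0],[0,0,0,0,0,0],[0,0,0,0,0,0],[0,0,0,0,0,0],[0,0,0,0,0,0]]'
python3 -m handwheel '[[0,0,0,0,0,0],[0,0,0,0,0,0],[0,0,0,0,0,0],[0,0,0,0,0,0],[0,0,0,0,0,0],[0,0,0,0,0,0],[0,0,0,0,0,0],[0,0,0,0,0,0],[0,0,0,0,0,0],[0,0,0,0,0,0]]' 0
python3 -m handwheel '[[0,0,-0.02,0,0,0],[0,0,-0.05,0,0,0],[0,0,-0.08,0,0,0],[0,0,-0.12,0,0,0],[0,0,-0.12,0,0,0],[0,0,-0.12,0,0,0],[0,0,-0.1,0,0,0],[0,0,-0.07,0,0,0],[0,0,-0.03,0,0,0],[0,0,0,0,0,0]]' 0
python3 - <<'E'
from bench import ctrl
import pickle,cv2
s=ctrl.sense();f=ctrl.grab_frame("wrist");f["s"]=s;pickle.dump(f,open("w1.pkl","wb"))
g=ctrl.grab_frame("scene")
import numpy as np
im=np.hstack([cv2.resize(f["color"][0:280,200:440],(400,467)),cv2.resize(g["color"][280:390,350:470],(400,467))])
cv2.imwrite("pics/w6.png",im[:,:,::-1])
E
python3 w.py
```

```text
time_s: 29.97
tool_pos: [0.4765, -0.3341, 0.0422]
tool_rot: [0.0, 0.676, 0.737, -0.0]
ft_force: [-0.7, 1.1, 4.5]
gripper_width: 0.0135
grasp_force: 60.0
time_s: 30.8
tool_pos: [0.4764, -0.334, 0.0422]
tool_rot: [0.0, 0.676, 0.737, -0.0]
ft_force: [-0.1, -0.2, -0.2]
gripper_width: 0.0719
grasp_force: 0.0
time_s: 31.63
tool_pos: [0.4775, -0.335, 0.2232]
tool_rot: [0.003, 0.675, 0.737, -0.0]
ft_force: [0.2, -0.2, -0.1]
gripper_width: 0.0873
grasp_force: 0.0
[ 13 170 165] [165  14 111] [ 17 121 175]
handle px 310 323 203 263
[ 0.474  -0.3112  0.067 ]
[ 0.4791 -0.3694  0.067 ]
[(np.float64(316.5), array([ 0.4742, -0.3134]), 14), (np.float64(316.5), array([ 0.4762, -0.3367]), 12), (np.float64(316.5), array([ 0.4783, -0.3609]), 12)]
[(np.float64(317.5), array([ 0.4648, -0.1939]), 56), (np.float64(316.0), array([ 0.4655, -0.2168]), 13), (np.float64(317.5), array([ 0.4681, -0.2324]), 56), (np.float64(316.5), array([ 0.4687, -0.2486]), 36), (np.float64(316.5), array([ 0.4701, -0.2652]), 34)]
tip [ 0.4643 -0.1832  0.06  ] collar face [ 0.4726 -0.2782  0.06  ]
[array([ 0.4209, -0.1925]), array([ 0.5089, -0.1848]), array([ 0.5227, -0.3154]), array([ 0.4305, -0.3234])]
```

View pics/w6.png

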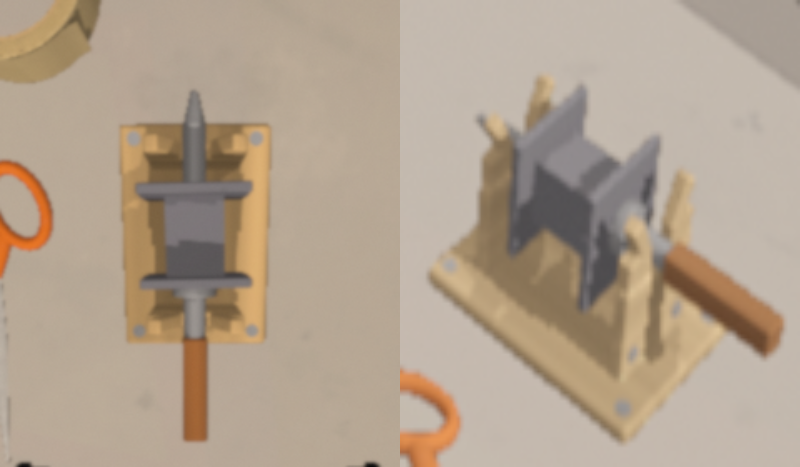

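The loaded spindle lies level in both forks at its original pose. The spool is between the forks against the collar, and the gripper is well clear.

```bash
python3 -c "
from bench import ctrl
print(ctrl.hand_in())"
```

```text
the job is handed in; nothing more can be done
None
```

The job is done and handed in at about 32 s of the 58 s: the spool was pressed home at about 14 N, lifted on the spindle, and the loaded spindle laid back in both forks and let go; the hand-in gave no verdict.

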